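# Bring the reel's clip to the top

### The arm

A 6-joint arm with a two-finger parallel gripper is mounted at the origin on a cart in front of the work surface, level with it; the furniture and walls round the work are solid. World frame = base frame: x ahead of the robot, y to its left, z up, the work surface at z = 0. Lengths are in m, angles in rad, forces in N, time in s.
With the tool pointing down it reaches from about 0.15 to 0.775 m from the base axis. Payload 6.1 kg.
Tool frame: the origin (TCP) lies midway between the tips of the shut fingers; the grasp point (between the pads) lies 19 mm behind it; y points along the fingers, z is the direction in which the jaws open and shut, and the axes are right-handed (so a half turn about y gives the same grasp; the last joint's range is limited). The gripper opens to 85 mm and grips with 20 to 120 N. Pads are 22 mm wide; open, the fingers measure 114 mm over their backs; the gripper's body (76 mm by 85 mm) begins 54 mm behind the grasp point. The pads swing forward as they close: fully open they stand 13 mm farther back than shut.
Start: joints at [1.266, 0.126, -0.04, 1.405, 0, 1.571], TCP at [0.158, 0.501, 0.231] pointing down, gripper open.
Joint ranges: [-2.72, 2.72], [-0.95, 1.95], [-1.27, 1.35], [-1.78, 2.02], [-1.46, 1.47], [-3.14, 3.14]. Speed limits (rad/s): [2.39, 2.39, 3.01, 3.14, 3.14, 3.14].

### API

Orientations are given as [roll, pitch, yaw] about the fixed x, y, z axes, in that order (R = Rz(yaw) Ry(pitch) Rx(roll)).
In Python, from plant import manip, eyes, workorder gives the robot as it stands.
- The arm moves only by the tool drive_tool, never from a script. Its argument "series" is a list of rows, each a list of 2 entries, a list of its own where there are three numbers: the shift along the tool's x, y, z in cm, then the turn about the tool's y in rad. A call has 1 to 20 rows; each row shifts and turns the pose as measured when the row begins, along the tool's axes as they then stand; what a row does not reach is not made up. A row lasts 1/12 s, in which the tool goes at most 41.7 mm and 7.16 degrees, less where a joint would pass 70% of its speed; a pose out of reach is approached as far as the arm can. A call is refused whole if a number of a shift passes 4.17 or a number of a turn 0.125, either way. A call with a gripper value outside its range is refused whole. "claw" is the opening, from 0 (shut) to 1 (fully open), set as the call begins (left out, the last holds). The fingers move at their own pace and stop on an object; "force" is the grip in N (left out, the last holds). Time passes only in rows, so rows that do not move let the fingers close. It gives the time, the measured TCP pose, the force and the opening at its end, in the units of the state.
- manip.state(): the state, without advancing time (a new reading comes with each control period).
- eyes.capture(name): name is "side" or "top" or "wrist"; returns the picture (480x640x3 uint8, red, green, blue); there is no depth.
- eyes.get_calibration(name): a dict with "vfov" (degrees; the focal length in pixels is half the picture's height over the tangent of half this angle, whatever the lens; pixels are square), "cx", "cy" (the principal point, pixels), "k1" (the pictures are not rectified: a ray, as slopes to the right and down, at radius r is drawn at 1 + k1 r^2 times it, then the intrinsics apply), "R" (3x3) and "t" (3): a world point X has camera coordinates R X + t; the wrist camera has in their place "mount" (4x4, takes a point from camera to tool coordinates, whose origin is the TCP and whose axes are the tool frame's). Camera axes: x right, y down, z forward; pixel columns grow to the right and rows downward; lengths in m; the calibration is good to about 2 mm. A picture is of the moment at which its call begins: read the wrist's pose just before it. get_calibration takes no time and is no camera call.
- workorder.finish_job(): hands the job in, once; it reports no verdict.
Trained networks look in the newest picture that a camera, given by its name, has taken for a name from the list of things; names that differ only in an ending like _2 or _b are one class to them, and where a whole thing is asked for, a point or a joint stands for the part that bears it (a point fixed in the world has none). Each returns a list of dicts, best first, with "confidence" (0 to 1); they miss things now and then, are a little off and sometimes report something else, mostly with a low value. They report only what shows in the picture. A call takes as long as a camera call.
- eyes.outline_of(camera, thing): "mask" (480x640 bool, what is visible of it) and "point" ([column, row] as shares, 0 to 1, of the picture: columns of its width, rows of its height, amid what is visible of it).
- eyes.landmark_of(camera, thing): "point" ([column, row] as shares, 0 to 1, of the picture: columns of its width, rows of its height: a listed point, or the origin of a listed thing).
The state is a dict: "clock": time; "qpos": joint angles; "dq": joint speeds; "joint_torque": joint torques, N m; "tcp_pos": TCP position; "orientation": TCP orientation; "wrist_force": force on the tool from outside, world axes, zero at the start; "torque": the same for the moment, N m; "opening": finger opening in m.
Only numpy, scipy, OpenCV 4.12 (cv2) and the standard library are available. Lean on these libraries where they do the work, as an engineer would, in place of code of your own. Each camera call takes 0.05 s, during which the arm holds its last target. There are 200 camera calls.

### The job

Two component reels stand on the bench, each on the axle of its own small stand. Turn the larger reel until the metal clip on its rim, now down on its far left side, stands at the very top, then let go of it. Leave the smaller reel as it is.

Things in the scene. Friction and masses are not known exactly. Their poses are not given: they have to be found in the camera images.
- large_stand: Dark steel stand of the larger reel, fixed to the bench; base 100 (x) x 64 (y) x 10 mm; origin under its centre, on the worktop. The reel's axle lies along its y axis, 85 mm above the origin, between two uprights (34 mm wide at the foot, 22 above; 17.5 to 22.5 mm either side of the middle, axle nuts to 26) that end at 100 mm: the rim above is free. x points away and to the left.
- large_reel (a joint): Larger reel (rad): 0 = clip straight up, positive = leaning to the stand's +x, pi/2 = level there; starts at 0.85 to 1.9. It stays where left (drag about 1 N at the rim). Grey disc 120 mm across, 16 mm wide, centred between the uprights: two 3 mm flanges, black core 7 mm below their rims. The rim can be pinched across the 16 mm from above and carried round in an arc; rim top at 145 mm.
- large_clip (a point): Centre of the bright metal clip that sticks out of the larger reel's rim, 68 mm from the axle. The clip is 10 mm along the rim, 10 mm wide along the axle and sticks out 16 mm. Its z axis points outward from the axle, its y axis along the axle.
- small_clip (a point): The same point on the clip of the smaller reel (84 mm across, 16 mm wide; point 50 mm from its axle, which is also 85 mm above the worktop, on a stand like the other). This clip may be anywhere in the upper half. Leave it alone.

How it is judged:
By the outcome, as a careful person would: the job done as asked, in the order asked, and still so for the second after the job is handed in, with the robot touching nothing.
It also fails if it takes over 32 s, if anything falls off the work surface, if the arm or the gripper's body presses on something with over 40 N, if the wrist force passes 120 N, or if a joint passes its speed limit or range.

## Working session

There is one attempt and no reset: what is moved stays moved. The work goes in short steps, Python scripts to look and compute and a tool call to move; the robot and the scene stay as the last step left them, time stands still between calls to the robot, and variables do not carry over. Pictures are saved under pics/ and viewed, about 8 in all and at most 12, crops included, and the job is handed in when it is done.

Besides the shell and the picture viewer there is one more tool, called after "Call:" as name(argument=value, ...) on one line, values as JSON. drive_tool: Moves the arm, as the interface text tells. Its arguments: {"type":"object","properties":{"series":{"type":"array","items":{"type":"array"}},"claw":{"type":"number"},"force":{"type":"number"}},"required":["series"]}

```bash
mkdir -p pics; cat > h.py <<'E'
import numpy as np, cv2
from plant import manip, eyes, workorder
def cal(n):
    c=eyes.get_calibration(n); f=240/np.tan(np.radians(c["vfov"])/2); return c,f
def ray(n,p):
    c,f=cal(n); u=np.array([(p[0]*640-c["cx"])/f,(p[1]*480-c["cy"])/f]); s=u.copy()
    for _ in range(30): s=u/(1+c["k1"]*(s@s))
    R=np.array(c["R"]);t=np.array(c["t"]); d=R.T@np.array([s[0],s[1],1]); return -R.T@t,d/np.linalg.norm(d)
def proj(n,X):
    c,f=cal(n); p=np.array(c["R"])@X+np.array(c["t"]); s=p[:2]/p[2]; s=s*(1+c["k1"]*(s@s)); return s*f+[c["cx"],c["cy"]]
def tri(a,b):
    (o1,d1),(o2,d2)=a,b; A=np.stack([d1,-d2],1); k=np.linalg.lstsq(A,o2-o1,rcond=None)[0]
    p,q=o1+k[0]*d1,o2+k[1]*d2; return (p+q)/2,np.linalg.norm(p-q)
def save(n,f): cv2.imwrite("pics/"+f+".png",eyes.capture(n)[:,:,::-1])
E
python3 - <<'E'
from h import *
print(manip.state())
for n in("side","top"):
    save(n,n+"0")
    for th in("large_stand","large_clip","small_clip"):
        for r in eyes.landmark_of(n,th)[:3]: print(n,th,np.round(r["point"],4)*[640,480],r["confidence"],[x.round(3) for x in ray(n,r["point"])])
E
```

```text
{'clock': 0.0, 'qpos': array([ 1.26597863e+00,  1.26411857e-01, -4.06147063e-02,  1.40537789e+00,
       -5.63482134e-06,  1.57084114e+00]), 'dq': array([-4.40827247e-04,  1.08411264e-03, -1.47575676e-03,  2.19330779e-05,
       -1.74311944e-05, -6.51428339e-04]), 'joint_torque': array([ 1.42354511e-03, -4.35910499e+01,  3.52927494e+01,  1.74236909e-02,
       -2.73654371e-05,  3.01374584e-06]), 'tcp_pos': array([0.1574446 , 0.50041772, 0.23050868]), 'orientation': array([-1.57240445e+00, -5.70688521e-06, -3.04862500e-01]), 'wrist_force': array([0.23813615, 0.55191945, 0.44606878]), 'torque': array([-0.0077287 , -0.00617378, -0.01959032]), 'opening': 0.08545663960737655}
side large_stand [361.92 259.68] 0.7 [array([0.397, 0.793, 0.642]), array([ 0.081, -0.81 , -0.581])]
side large_clip [338.624 218.208] 0.98 [array([0.397, 0.793, 0.642]), array([ 0.131, -0.843, -0.522])]
side small_clip [259.392 290.592] 0.68 [array([0.397, 0.793, 0.642]), array([ 0.251, -0.739, -0.626])]
top large_stand [389.504 286.992] 0.81 [array([0.49 , 0.046, 1.002]), array([-0.008, -0.134, -0.991])]
top small_clip [201.6   207.408] 0.59 [array([0.49 , 0.046, 1.002]), array([ 0.127,  0.182, -0.975])]
```

View pics/side0.png

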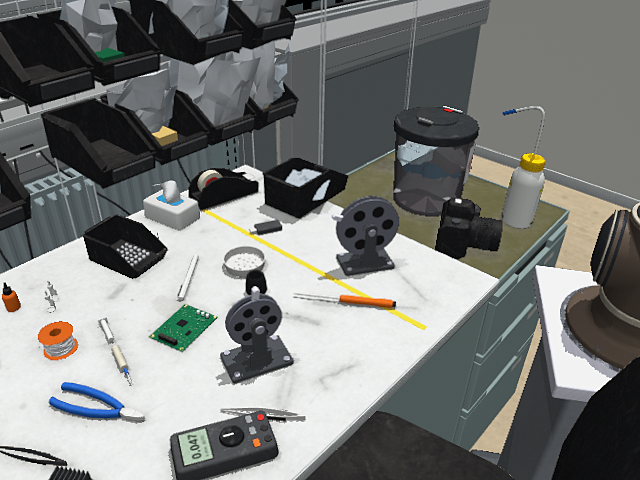

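View pics/top0.png

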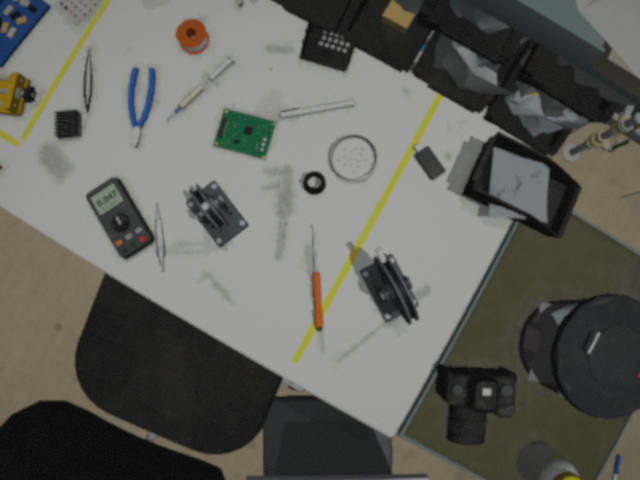

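```bash
python3 - <<'E'
from h import *
a=cv2.imread("pics/top0.png")[240:335,340:440]; b=cv2.imread("pics/side0.png")[180:285,310:420]
cv2.imwrite("pics/c.png",np.hstack([cv2.resize(a,(400,400*95//100),interpolation=2),cv2.resize(b,(400,380),interpolation=2)]))
for n in("top","side"):
    c,f=cal(n);print(n,np.round(c["R"],3),f)
for y in np.radians([-30,0,30,60]):
    X=np.array([.484,-.096,0]); print(np.degrees(y),proj("top",X),proj("top",X+.05*np.array([np.cos(y),np.sin(y),0])))
E
```

```text
top [[-0.006 -1.    -0.003]
 [-0.998  0.006 -0.068]
 [ 0.068  0.003 -0.998]] 587.2337697448395
side [[-0.98  -0.2    0.017]
 [-0.127  0.554 -0.823]
 [ 0.155 -0.808 -0.568]] 563.5209198039533
-29.999999999999996 [393.13936179 285.28588033] [407.27009249 259.85771586]
0.0 [393.13936179 285.28588033] [392.74345594 256.06552926]
29.999999999999996 [393.13936179 285.28588033] [378.27906444 260.08381393]
59.99999999999999 [393.13936179 285.28588033] [367.74608043 270.86896777]
```

View pics/c.png

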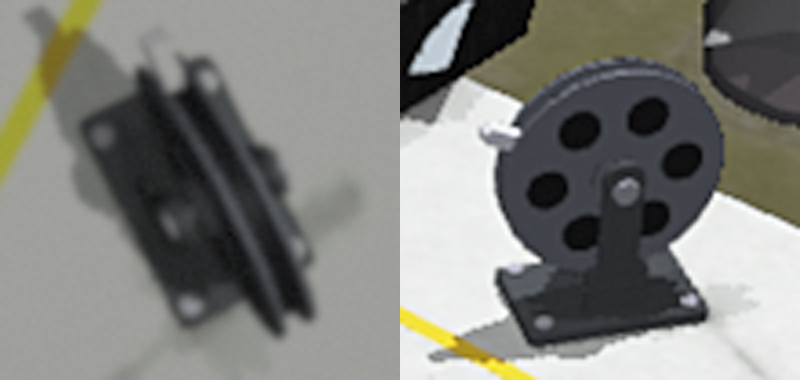

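```bash
cat > fit.py <<'E'
from h import *
from scipy.optimize import least_squares
def W(p,l): c,s=np.cos(p[2]),np.sin(p[2]); return np.array([p[0]+c*l[0]-s*l[1],p[1]+s*l[0]+c*l[1],l[2]])
T=lambda x,y:np.array([340+x/4,240+y/4]); S=lambda x,y:np.array([310+x/3.636,180+y/3.62])
def clip(p): return W(p,[.068*np.sin(p[5]),0,.085+.068*np.cos(p[5])])
if __name__=="__main__":
    def obs(p):
        B=lambda a,b:W(p,[a*p[3],b*p[4],.012])
        return [("top",B(1,1),T(100,135)),("top",B(1,-1),T(205,80)),("top",B(-1,1),T(190,305)),("top",B(-1,-1),T(300,245)),
         ("side",B(1,1),S(143,323)),("side",B(1,-1),S(115,268)),("side",B(-1,1),S(290,300)),
         ("side",W(p,[0,.026,.085]),S(226,190)),("side",clip(p),np.array([338.6,218.2])),("top",clip(p),T(162,58))]
    f=lambda p:np.concatenate([proj(n,X)-q for n,X,q in obs(p)])
    r=least_squares(f,[.484,-.096,.5,.04,.025,1.3]); p=r.x
    print(p.round(4),np.degrees(p[[2,5]])); print(r.fun.reshape(-1,2).round(1)); print(clip(p))
E
python3 fit.py
```

```text
[ 0.4793 -0.089   0.494   0.0404  0.0257  1.097 ] [28.30426549 62.85414084]
[[ 0.3  0.8]
 [ 0.5 -0.1]
 [ 0.8  0.2]
 [-0.2  0.5]
 [ 0.5  0.6]
 [-0.4  0.5]
 [ 0.   0.1]
 [ 0.6  1.6]
 [-1.4 -1.4]
 [-0.4 -0.8]]
[ 0.53258053 -0.06034542  0.1160255 ]
```

Call:
drive_tool(series=[[[2.5,0,-2.2],0],[[2.5,0,-2.2],0],[[2.5,0,-2.2],0],[[2.5,0,-2.2],0],[[2.5,0,-2.2],0],[[2.5,0,-2.2],0],[[2.5,0,-2.2],0],[[2.5,0,-2.2],0],[[2.5,0,-2.2],0],[[2.5,0,-2.2],0],[[2.5,0,-2.2],0],[[2.5,0,-2.2],0],[[2.5,0,-2.2],0],[[2.5,0,-2.2],0],[[2.5,0,-2.2],0],[[2.5,0,-2.2],0],[[2.5,0,-2.2],0],[[2.5,0,-2.2],0],[[2.5,0,-2.2],0],[[2.5,0,-2.2],0]], claw=1, force=30)

```text
clock: 2.07
tcp_pos: [0.5158, -0.09, 0.2322]
orientation: [-1.565, -0.007, -0.293]
wrist_force: [0.2, 1.2, -0.0]
opening: 0.0855
```

Call:
drive_tool(series=[[[0,0,0],-0.12],[[0,0,0],-0.12],[[0,0,0],-0.12],[[0,0,0],-0.12],[[0,0,0],-0.12],[[0,0,0],-0.12],[[0,0,0],-0.1],[[0,0,0],0]])

```text
clock: 2.73
tcp_pos: [0.5193, -0.0986, 0.2295]
orientation: [-1.572, -0.006, 0.555]
wrist_force: [-0.4, -0.5, 0.8]
opening: 0.0854
```

```bash
cat >> h.py <<'E'
from scipy.spatial.transform import Rotation as Ro
def wcal():
    s=manip.state(); c,f=cal("wrist"); M=np.eye(4); M[:3,:3]=Ro.from_euler("xyz",s["orientation"]).as_matrix(); M[:3,3]=s["tcp_pos"]
    return M@np.array(c["mount"]),c,f
def wproj(C,X):
    M,c,f=C; p=M[:3,:3].T@(np.asarray(X)-M[:3,3]); q=p[:2]/p[2]; q=q*(1+c["k1"]*(q@q)); return q*f+[c["cx"],c["cy"]]
E
python3 - <<'E'
from h import *; from fit import W,clip
p=np.array([.4793,-.089,.494,.0404,.0257,1.097])
C=wcal(); print(manip.state()["tcp_pos"],manip.state()["orientation"]); im=eyes.capture("wrist")[:,:,::-1].copy()
for th in("large_stand","large_clip"):
    print(th,[(np.array(r["point"])*[640,480],r["confidence"]) for r in eyes.landmark_of("wrist",th)[:2]])
cv2.imwrite("pics/w1raw.png",im)
a=np.radians(np.arange(-90,91,5))
for y in(-.008,.008):
    pts=np.array([wproj(C,W(p,[.06*np.sin(t),y,.085+.06*np.cos(t)])) for t in a]); cv2.polylines(im,[pts.astype(int)],False,(0,0,255),1)
pts=np.array([wproj(C,W(p,[sx*.05,sy*.032,.01])) for sx,sy in((1,1),(1,-1),(-1,-1),(-1,1))]); cv2.polylines(im,[pts.astype(int)],True,(0,255,0),1)
cv2.circle(im,tuple(wproj(C,clip(p)).astype(int)),4,(255,0,0),1); print(wproj(C,clip(p)))
cv2.imwrite("pics/w1.png",im)
E
```

```text
[ 0.51931509 -0.09856011  0.22954371] [-1.57204329 -0.00637224  0.55476587]
large_stand [(array([344.512, 171.024]), 0.64)]
large_clip [(array([346.816, 273.12 ]), 0.76)]
[348.68124415 276.53642856]
```

View pics/w1.png

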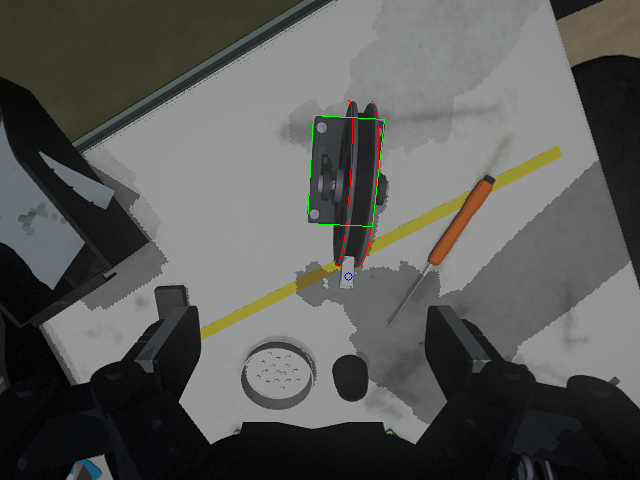

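Call:
drive_tool(series=[[[-0.2,0,1.5],0],[[0,0,1.3],0],[[0,0,0],0.06],[[0,0,0],0],[[0,2,0],0],[[0,2,0],0],[[0,0,0],0],[[0,0,0],0]])

```text
clock: 3.55
tcp_pos: [0.4999, -0.07, 0.1905]
orientation: [-1.573, -0.01, 0.486]
wrist_force: [0.9, 0.3, 1.0]
opening: 0.0849
```

Call:
drive_tool(series=[[[0,0,-0.7],0],[[0,0,0],0],[[0,2,0],0],[[0,2,0],0],[[0,2,0],0],[[0,1.5,0],0],[[0,0,0],0],[[0,0,0],0]])

```text
clock: 4.22
tcp_pos: [0.5093, -0.0778, 0.1218]
orientation: [-1.58, -0.019, 0.486]
wrist_force: [1.1, -0.6, -0.6]
opening: 0.0852
```

Call:
drive_tool(series=[[[-0.5,0,0.4],0],[[0,0.8,0],0],[[0,0.2,0],0],[[0,0,0],0]])

```text
clock: 4.55
tcp_pos: [0.5049, -0.0771, 0.1152]
orientation: [-1.583, -0.024, 0.486]
wrist_force: [-0.8, 0.7, 0.1]
opening: 0.0855
```

Call:
drive_tool(series=[[[0,0.3,0.15],0],[[0,0,0],0],[[0,0,0],0],[[0,0,0],0],[[0,0,0],0],[[0,0,0],0],[[0,0,0],0],[[0,0,0],0]], claw=0, force=30)

```text
clock: 5.22
tcp_pos: [0.505, -0.0758, 0.1133]
orientation: [-1.584, -0.026, 0.485]
wrist_force: [0.9, 0.1, -0.5]
opening: 0.0155
```

```bash
python3 - <<'E'
from h import *
s=manip.state(); p=s["tcp_pos"]; print(p,s["orientation"],s["opening"],s["wrist_force"])
R=Ro.from_euler("xyz",s["orientation"]).as_matrix(); g=p-R[:,1]*.019
d=g-[.4793,-.089,.085]; c,k=np.cos(.494),np.sin(.494); l=np.array([c*d[0]+k*d[1],-k*d[0]+c*d[1],d[2]]); print(l,np.hypot(l[0],l[2]),np.degrees(np.arctan2(l[0],l[2])))
save("side","side1")
for n in("side",): print([(np.array(r["point"])*[640,480],r["confidence"]) for r in eyes.landmark_of(n,"large_clip")[:2]])
a=cv2.imread("pics/side1.png")[110:290,270:450]; cv2.imwrite("pics/s1.png",cv2.resize(a,(540,540),interpolation=2))
E
```

```text
[ 0.50497467 -0.07579726  0.11330281] [-1.58437643 -0.02576205  0.48484895] 0.015489412357981881 [ 0.9027004   0.08624116 -0.51036052]
[ 0.02837819 -0.00028694  0.04729475] 0.055155374723778045 30.96494635147798
[(array([334.08 , 218.304]), 0.81)]
```

View pics/s1.png

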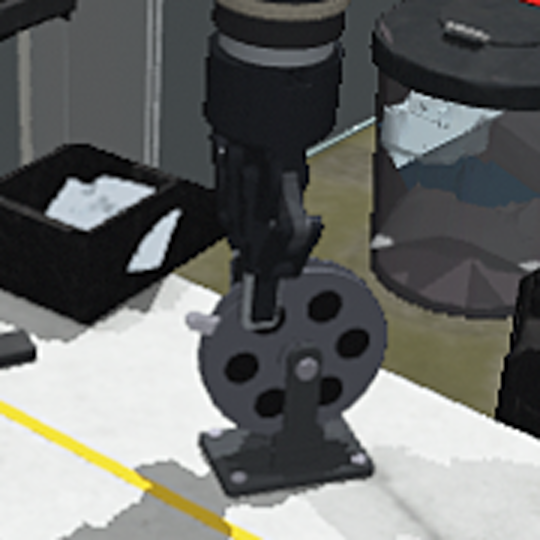

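Call:
drive_tool(series=[[[-0.35,-0.19,0],0],[[-0.35,-0.16,0],0],[[-0.36,-0.14,0],0],[[-0.37,-0.11,0],0],[[-0.38,-0.09,0],0],[[-0.38,-0.06,0],0],[[0,0,0],0]])

```text
clock: 5.9
tcp_pos: [0.4908, -0.083, 0.1198]
orientation: [-1.58, -0.042, 0.486]
wrist_force: [0.3, -1.0, -3.1]
opening: 0.0152
```

```bash
cat > g.py <<'E'
from h import *
s=manip.state(); p=s["tcp_pos"]; print(s["clock"],p,s["orientation"],s["opening"],s["wrist_force"])
R=Ro.from_euler("xyz",s["orientation"]).as_matrix(); g=p-R[:,1]*.019
d=g-[.4793,-.089,.085]; c,k=np.cos(.494),np.sin(.494); l=np.array([c*d[0]+k*d[1],-k*d[0]+c*d[1],d[2]]); print(l,np.hypot(l[0],l[2]),np.degrees(np.arctan2(l[0],l[2])))
E
python3 g.py
```

```text
5.9 [ 0.49075599 -0.08297833  0.11975771] [-1.58030922 -0.04173607  0.48613504] 0.015182944393409312 [ 0.27653003 -0.98339102 -3.06960652]
[1.21502543e-02 5.68335833e-05 5.37403015e-02] 0.055096721154976235 12.739923750259706
```

Call:
drive_tool(series=[[[-0.42,-0.1,0],0],[[-0.42,-0.08,0],0],[[-0.42,-0.05,0],0],[[-0.42,-0.02,0],0],[[-0.42,0.0,0],0],[[-0.42,0.02,0],0],[[0,0,0],0]])

```text
clock: 6.48
tcp_pos: [0.4733, -0.0919, 0.1212]
orientation: [-1.577, -0.057, 0.487]
wrist_force: [1.4, 0.2, -2.8]
opening: 0.0153
```

```bash
python3 g.py
```

```text
6.4833 [ 0.4733188  -0.09186379  0.12120813] [-1.57692548 -0.0574752   0.48721964] 0.015326020239936011 [ 1.44082936  0.16323115 -2.84813712]
[-0.00771457  0.00043844  0.0551764 ] 0.055713102494318704 -7.959296047548297
```

Call:
drive_tool(series=[[[-0.4,0.05,0],0],[[-0.4,0.08,0],0],[[-0.4,0.11,0],0],[[-0.38,0.14,0],0],[[-0.37,0.16,0],0],[[0,0,0],0]])

```text
clock: 6.98
tcp_pos: [0.4624, -0.0974, 0.1184]
orientation: [-1.575, -0.077, 0.489]
wrist_force: [3.4, 1.3, -8.7]
opening: 0.0156
```

```bash
python3 g.py; python3 - <<'E'
from h import *; from fit import clip
save("side","side2"); print([(np.array(r["point"])*[640,480],r["confidence"]) for r in eyes.landmark_of("side","large_clip")[:2]])
for a in(-20,-10,0,10,20,30): print(a,proj("side",clip([.4793,-.089,.494,0,0,np.radians(a)])))
a=cv2.imread("pics/side2.png")[110:290,270:450]; cv2.imwrite("pics/s2.png",cv2.resize(a,(540,540),interpolation=2))
E
```

```text
6.9833 [ 0.46240545 -0.09743943  0.11836883] [-1.57516137 -0.07677005  0.48923986] 0.015631039006560685 [ 3.42652855  1.34526947 -8.69186422]
[-0.02033303  0.00067     0.05231269] 0.056125304943453726 -21.24023763031828
[]
-20 [382.02225794 194.87906507]
-10 [376.21716648 194.17879874]
0 [370.09394569 194.49832038]
10 [363.856094   195.83817456]
20 [357.71516013 198.16053901]
30 [351.88143096 201.38987903]
```

View pics/s2.png

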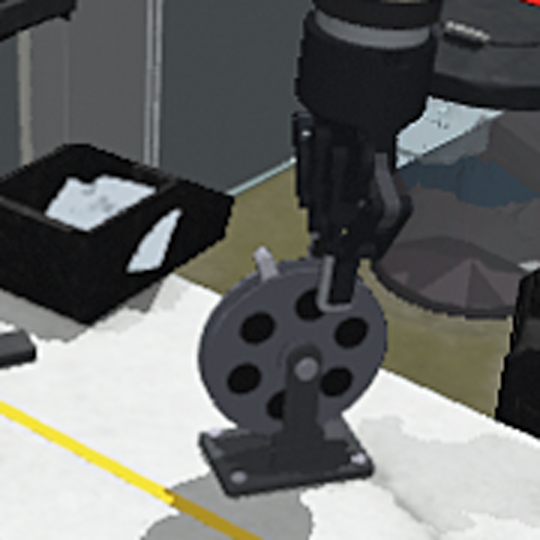

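Call:
drive_tool(series=[[[-0.4,0.17,0],0],[[-0.4,0.21,0],0],[[-0.38,0.24,0],0],[[-0.37,0.26,0],0],[[0,0,0],0]])

```text
clock: 7.5
tcp_pos: [0.4539, -0.1018, 0.1135]
orientation: [-1.575, -0.091, 0.492]
wrist_force: [5.5, 2.0, -9.7]
opening: 0.0159
```

```bash
python3 g.py; python3 - <<'E'
from h import *
save("side","side3"); print([(np.array(r["point"])*[640,480],r["confidence"]) for r in eyes.landmark_of("side","large_clip")[:2]])
C=wcal(); save("wrist","w3"); print([(np.array(r["point"])*[640,480],r["confidence"]) for r in eyes.landmark_of("wrist","large_clip")[:2]])
a=cv2.imread("pics/side3.png")[165:265,320:420]; b=cv2.imread("pics/w3.png"); cv2.imwrite("pics/s3.png",np.hstack([cv2.resize(a,(400,400),interpolation=2),cv2.resize(b,(400,300))[list(range(300))+[299]*100]]))
E
```

```text
7.5 [ 0.45394922 -0.10175586  0.11353693] [-1.57453869 -0.09106642  0.49154529] 0.01585072764761006 [ 5.45717437  2.03098167 -9.65878635]
[-0.03009581  0.00086464  0.04745807] 0.05619632214326301 -32.38106686041514
[(array([366.592, 196.704]), 0.6)]
[]
```

View pics/s3.png

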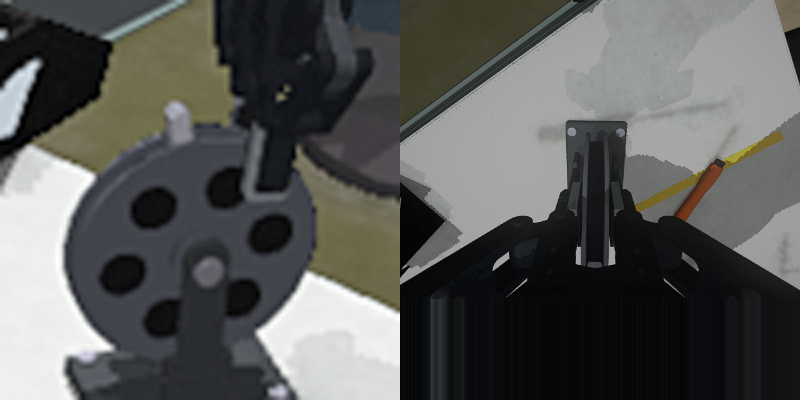

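Call:
drive_tool(series=[[[-0.34,0.27,0],0],[[-0.33,0.28,0],0],[[-0.32,0.29,0],0],[[0,0,0],0]])

```text
clock: 8.03
tcp_pos: [0.4478, -0.1049, 0.1079]
orientation: [-1.575, -0.097, 0.493]
wrist_force: [6.3, 2.1, -7.5]
opening: 0.0153
```

```bash
python3 g.py; python3 - <<'E'
from h import *
save("side","side4"); print([(np.array(r["point"])*[640,480],r["confidence"]) for r in eyes.landmark_of("side","large_clip")[:2]])
im=cv2.imread("pics/side4.png"); 
r=eyes.outline_of("side","large_clip")
for q in r[:2]: print(q["confidence"],q["mask"].sum(),np.array(q["point"])*[640,480])
E
```

```text
8.0333 [ 0.44783283 -0.10494869  0.10792585] [-1.5746218  -0.09745626  0.49296386] 0.015348798677812971 [ 6.33095449  2.12403054 -7.54959219]
[-0.0371158   0.00095289  0.04183555] 0.055926704102439766 -41.578903043757215
[(array([369.728, 195.216]), 0.61)]
0.59 2334 [364.48  224.496]
```

Call:
drive_tool(series=[[[0,0,0],0],[[0,0,0],0],[[0,0,0],0],[[0,0,0],0],[[0,0,0],0],[[0,0,0],0],[[0,-1,0],0],[[0,-2,0],0],[[0,-3,0],0],[[0,-3,0],0],[[0,-3,0],0],[[0,-2,0],0],[[0,0,0],0],[[0,0,0],0]], claw=1)

```text
clock: 9.35
tcp_pos: [0.4312, -0.112, 0.2559]
orientation: [-1.576, -0.086, 0.495]
wrist_force: [-0.2, -0.5, -1.2]
opening: 0.0855
```

```bash
cat > m.py <<'E'
import sys; from h import *; from fit import clip
k=sys.argv[1]; s=manip.state(); print(s["clock"],s["tcp_pos"],s["orientation"],s["wrist_force"])
P=lambda a:clip([.4793,-.089,.494,0,0,np.radians(a)])
C=wcal(); save("wrist","w"+k); rw=eyes.landmark_of("wrist","large_clip")[:1]
save("side","side"+k); rs=eyes.landmark_of("side","large_clip")[:1]
save("top","top"+k); rt=eyes.landmark_of("top","large_clip")[:1]
for n,r in(("w",rw),("s",rs),("t",rt)): print(n,[(np.array(q["point"])*[640,480],q["confidence"]) for q in r])
for a in(-5,0,5,10): print(a,wproj(C,P(a)),proj("side",P(a)),proj("top",P(a)))
u=wproj(C,P(0)).astype(int); t=proj("top",P(0)).astype(int); v=np.array([370,205])
def crop(f,c,h):
    im=cv2.copyMakeBorder(cv2.imread(f"pics/{f}{k}.png"),60,60,60,60,0); x,y=np.clip(c,0,[640,480])+60; print(f,"crop origin",x-h-60,y-h-60,"scale",390/(2*h)); return cv2.resize(im[y-h:y+h,x-h:x+h],(390,390),interpolation=2)
cv2.imwrite(f"pics/m{k}.png",np.hstack([crop("w",u,60),crop("side",v,30)]))
E
python3 m.py 5
```

```text
9.35 [ 0.43119685 -0.11202589  0.25591166] [-1.57633641 -0.0856587   0.49513128] [-0.19578038 -0.46847505 -1.18950738]
w [(array([310.208, 299.52 ]), 0.88)]
s [(array([370.304, 195.696]), 0.96)]
t [(array([402.88 , 289.008]), 0.71)]
-5 [310.15602089 290.13531067] [373.18289648 194.21016045] [405.16301295 292.59782345]
0 [310.16188495 297.65857079] [370.09394569 194.49832038] [403.22427114 289.01749282]
5 [310.17517403 304.69883406] [366.97620949 195.04216722] [401.22791875 285.43314968]
10 [310.19552714 311.18005776] [363.856094   195.83817456] [399.19289718 281.87870244]
w crop origin 250 237 scale 3.25
side crop origin 340 175 scale 6.5
```

View pics/m5.png

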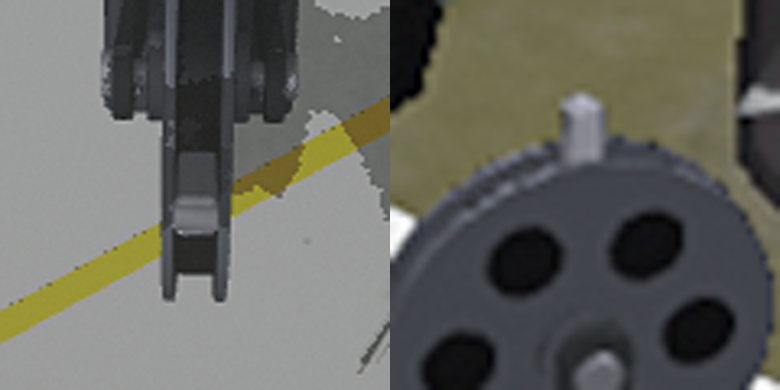

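```bash
python3 - <<'E'
from h import *; from fit import W
p=[.4793,-.089,.494]
for a in np.radians([-4,0,4]):
    q=[proj("side",W(p,[r*np.sin(a),0,.085+r*np.cos(a)])) for r in(.06,.076)]; print(np.degrees(a),(q[1]-q[0])*6.5)
c=[cv2.imread(f"pics/side{k}.png")[270:390,205:305].astype(int) for k in "05"]; print("small reel diff",(abs(c[0]-c[1]).max(2)>40).sum())
workorder.finish_job()
E
```

```text
-4.0 [  7.69329689 -51.3917806 ]
0.0 [  3.77832841 -51.06347417]
4.0 [ -0.17656095 -50.4647859 ]
small reel diff 126
the job is handed in; nothing more can be done
```

The larger reel's clip now stands at the top and the job is handed in. I pinched the rim from above, carried it round in one arc, opened the gripper and backed it off about 15 cm upward. It was handed in at about 9.5 s of the 32 s allowed.

**Clip angle after release (0° = straight up):**

| Check | Angle from vertical |
|---|---|
| Wrist camera | about +1.3° |
| Side camera | about −0.3° |
| Top camera | about 0° |
| Clip's slant read by eye in the side crop | about +5° or 6° |

- **Disagreement:** the slant check is only good to a few degrees, because it rests on about a third of a pixel. I trusted the three camera positions over it.
- **Slip during the turn:** the side view showed the clip about 8° behind the gripper partway round. I carried the arc further until the camera put it at the top.
- **Smaller reel:** the arm never went near it. A before/after comparison of the side view showed 126 changed pixels in a 100 × 120 crop around it. I think that is shadow or lighting from the arm, but I didn't look into it before handing in.
- **Forces:** at my readings the wrist force stayed below about 12 N, and it was near zero after release.

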